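# Screw the filler cap onto the coolant reservoir

## Robot

A 6-joint arm with a two-finger parallel gripper is mounted at the origin on a cart in front of the work surface, level with it; the furniture and walls round the work are solid. World frame = base frame: x ahead of the robot, y to its left, z up, the work surface at z = 0. Lengths are in m, angles in rad, forces in N, time in s.
With the tool pointing down it reaches from about 0.3 to 0.875 m from the base axis. Payload 6.4 kg.
Tool frame: the origin (TCP) lies between the finger pads; the fingertips stand 25 mm ahead of it and the grasp point (between the pads) lies 6 mm ahead of it; z points along the fingers, y is the line along which they close (so a half turn about z gives the same grasp; the last joint's range is limited). The gripper opens to 85 mm and grips with 20 to 120 N. Pads are 22 mm wide; open, the fingers measure 114 mm over their backs; the gripper's body (76 mm by 85 mm) begins 54 mm behind the grasp point. The pads swing forward as they close: fully open they stand 13 mm farther back than shut.
Start: joints at [1.006, 0.181, 1.607, -0, 1.354, -0.206], TCP at [0.202, 0.538, 0.256] pointing down, gripper open.
Joint ranges: [-2.99, 2.99], [-0.89, 2.07], [0.3, 2.58], [-1.14, 4.28], [0, 2.63], [-3.12, 3.12]. Speed limits (rad/s): [2.57, 2.57, 3.01, 3.14, 3.14, 3.14].

## Interface

Orientations are given as a unit quaternion [w, x, y, z].
In Python, from bench import ctrl gives the robot as it stands.
- The arm moves only by the tool servo_tool, never from a script. Its argument "series" is text: rows parted by semicolons, each of 7 numbers parted by spaces: the gripper command: -1 is fully open, 1 is shut, values between are in proportion, then the shift along the tool's x, y, z in m, then the turn, a rotation vector about the tool's x, y, z in degrees. A call has 1 to 12 rows; each row is the pose to reach, as a shift and turn from the pose commanded when the call began, along the tool's axes at that moment; what a row does not reach only later rows make up. A row lasts 1/12 s, in which the tool goes at most 41.7 mm and 7.16 degrees, less where a joint would pass 70% of its speed; a pose out of reach is approached as far as the arm can. A call with a gripper value outside its range is refused whole. The fingers move at their own pace and stop on an object; the grip force is fixed at half the most. Time passes only in rows, so rows that repeat a pose let the fingers close. It gives the time, the measured TCP pose, the force, the opening and the grip force at its end, in the units of the state.
- ctrl.get_obs(): the state, without advancing time (a new reading comes with each control period).
- ctrl.camera(name): name is "scene" or "top" or "wrist"; returns a dict with "img" (400x640x3 uint8, red, green, blue), "z_map" (400x640 float32, m along the optical axis (not along the pixel's ray), 0 where there is no reading), "fovy" (degrees; the focal length in pixels is half the picture's height over the tangent of half this angle, whatever the lens; pixels are square), "cx", "cy" (the principal point, pixels), "extrinsics" (4x4, takes a point from camera to world coordinates); the wrist camera has in their place "T_tool_cam" (4x4, takes a point from camera to tool coordinates, whose origin is the TCP and whose axes are the flange's). Camera axes: x right, y down, z forward; pixel columns grow to the right and rows downward; lengths in m; the calibration is good to about 2 mm. A picture is of the moment at which its call begins: read the wrist's pose just before it.
- ctrl.hand_in(): hands the job in; it is judged then, once.
The state is a dict: "time_s": time; "q": joint angles; "dq": joint speeds; "joint_efforts": joint torques, N m; "eef_pos": TCP position; "eef_rot": TCP orientation; "wrist_force": force on the tool from outside, world axes, zero at the start; "torque": the same for the moment, N m; "opening": opening from 0.0 (shut) to 1.0 (fully open); "grasp_force": force on a finger pad.
Only numpy, scipy, OpenCV 4.12 (cv2) and the standard library are available. Lean on these libraries where they do the work, as an engineer would, in place of code of your own. Each camera call takes 0.05 s, during which the arm holds its last target. There are 200 camera calls.

## Task

Put the loose black screw cap onto the grey filler neck of the coolant reservoir and screw it fully home, until it comes up against its end stop, then let go. Its thread only catches if the cap, resting on the neck, is first turned backwards (counter-clockwise seen from above) until it drops into the thread start, and then turned forwards (clockwise). Work by feel and gently, never forcing cap or thread, and leave the other things on the bench alone.

Things in the scene. Friction and masses are not known exactly. Their poses are not given: they have to be found in the camera images.
- neck_rim (a point): centre of the rim of the reservoir's upright filler neck, on its axis, 97 mm above the bench and 27 mm above the housing's top. Core 43 mm across, tapered in its top 3 mm. Round it a coarse four-start outer thread, 59 mm across; starts 90 deg apart at a turn that differs each time. Backing rises, turning forward sinks: 0.077 mm per deg. z up.
- cap_center (a point): centre of the loose cap (52 mm high, 69 mm across), on its axis at the top of its round part, 26 mm above its lower edge. On top stands a bar grip, 52 mm along the cap's x, 14 mm thick along y, rising 26 mm above this point. Inside its open underside are four lugs 90 deg apart. z up; it lies open side down.
- reservoir: fixed grey coolant reservoir, 150 x 120 x 70 mm, origin under its centre; x points to its back, the neck stands 20 mm to the front of its centre. Friction alone keeps the cap where it was turned; free turning takes under 0.1 N m, 0.2 N m against the stop is plenty, and 3 to 5 N pressed down is enough. Forces between cap and reservoir must stay below 40 N.
- cap: the cap, origin under it at its lower edge. Height of its centre over the rim on the neck: resting on the flights 16 to 21 mm (a stop post there blocks forward turning; backing off a post drops it only 4 mm, not yet in); dropped into a thread start (8 to 10 deg wide; at most 85 deg back) about 12 mm, where backing on is blocked; at the end stop, 65 deg forward of that, 6.9 mm.
- ring_center (a point): flat white ring lid, 98 mm across and 8 mm high, lying loose; the point is its centre. A bystander.
- vial_a (a point): brown vial with black cap, 24 mm across and 54 mm high, standing loose; the point is its centre. A bystander.
- vial_b (a point): a second such vial, 24 mm across and 54 mm high; the point is its centre. A bystander.
- rack_center (a point): green tube rack, 68 x 165 x 56 mm, standing loose near the back; the point is its centre. A bystander.
There are look-alikes about, which are no part of the job. Of the things shaped like the cap, the black one is meant.

How it is judged:
On the way:
1. the cap has dropped into the thread start: on the neck's axis within 4 mm, its centre 9.5 to 14.2 mm above the rim (horizontal distance between cap_center and neck_rim below 0.004 m and z of cap_center in the frame of neck_rim between 0.0095 and 0.0142 m), for 0.1 s.
At the end, for the whole second after the job is handed in: The cap is screwed home on the neck: centred within 4 mm, its centre less than 8 mm above the neck's rim (6.9 mm at the end stop), level within 0.06 rad, at rest and released (horizontal distance between cap_center and neck_rim below 0.004 m and z of cap_center in the frame of neck_rim below 0.008 m and angle between cap_center's own z axis and vertical below 0.06 rad and linear speed of cap below 0.01 m/s); the robot touches nothing.
It fails at once if the cap is pressed or turned against the reservoir with more than 40 N (contact force between cap and reservoir above 40 N).
It fails at once if a bystander (ring lid, vial or rack) is moved by more than 20 mm (distance of any of ring_center, vial_a, vial_b, rack_center from where it was at the start of the episode above 0.02 m).
It also fails if it takes over 72 s, if anything falls off the work surface, if the arm or the gripper's body presses on something with over 40 N, if the wrist force passes 120 N, or if a joint passes its speed limit or range.

## Working session

There is one attempt and no reset: what is moved stays moved. The work goes in short steps, Python scripts to look and compute and a tool call to move; the robot and the scene stay as the last step left them, time stands still between calls to the robot, and variables do not carry over. Pictures are saved under pics/ and viewed, at most 10 in all, crops included, and the job is handed in when it is done.

Besides the shell and the picture viewer there is one more tool, called after "Emit:" by a JSON object that holds its "fn" and its "kwargs", one argument or row to a line. servo_tool: Moves the arm, as the interface text tells. Its arguments: {"type":"object","properties":{"series":{"type":"string"}},"required":["series"]}

```bash
mkdir -p pics; ls; cat > h.py <<'E'
import numpy as np, cv2
from bench import ctrl
from scipy.spatial.transform import Rotation as R
def obs(): return ctrl.get_obs()
def Rt(o):
    q=o["eef_rot"]; return R.from_quat([q[1],q[2],q[3],q[0]]).as_matrix()
def cam(name):
    o=obs(); c=ctrl.camera(name)
    c["f"]=200/np.tan(np.radians(c["fovy"])/2)
    if name=="wrist":
        T=np.eye(4);T[:3,:3]=Rt(o);T[:3,3]=o["eef_pos"];c["E"]=T@c["T_tool_cam"]
    else: c["E"]=np.array(c["extrinsics"])
    return c
def ray(c,u,v,z):
    d=c["E"][:3,:3]@np.array([(u-c["cx"])/c["f"],(v-c["cy"])/c["f"],1.]);p=c["E"][:3,3]
    return p+d*(z-p[2])/d[2]
def cloud(c):
    v,u=np.mgrid[:400,:640];z=c["z_map"]
    P=np.stack([(u-c["cx"])/c["f"]*z,(v-c["cy"])/c["f"]*z,z],-1)
    return P@c["E"][:3,:3].T+c["E"][:3,3]
def save(n,img): cv2.imwrite("pics/"+n,img[...,::-1])
E
python3 - <<'E'
from h import *
import pickle
D={}
for n in("top","scene"):
    D[n]=cam(n)
pickle.dump(D,open("d.pkl","wb"))
save("both.png",np.vstack([cv2.resize(D[n]["img"],(480,300)) for n in D]))
save("top.png",D["top"]["img"])
o=obs();print(o["time_s"],o["eef_pos"],o["eef_rot"],Rt(o).round(3).tolist(),o["wrist_force"],o["opening"])
for n in D: print(n,D[n]["f"],D[n]["E"].round(3).tolist())
E
```

```text
pics
0.1 [0.20166394 0.53800131 0.2554978 ] [-2.91360482e-04  1.78445877e-01  9.83949423e-01 -7.19672927e-04] [[-0.936, 0.351, -0.001], [0.351, 0.936, -0.001], [0.0, -0.002, -1.0]] [0.07493296 0.4503166  0.75355167] 0.9992165023609717
top 408.26521971556815 [[-0.025, -0.998, 0.056, 0.485], [-1.0, 0.025, -0.007, 0.023], [0.005, -0.057, -0.998, 1.099], [0.0, 0.0, 0.0, 1.0]]
scene 477.848098578536 [[0.891, -0.242, 0.383, 0.064], [-0.453, -0.506, 0.734, -0.83], [0.017, -0.828, -0.561, 0.759], [0.0, 0.0, 0.0, 1.0]]
```

View pics/both.png

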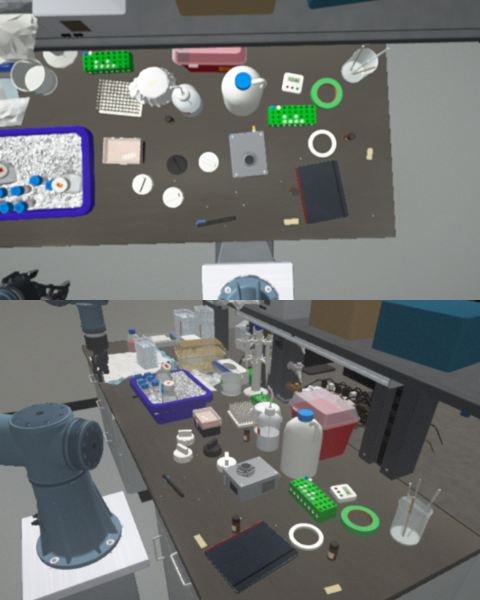

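View pics/top.png

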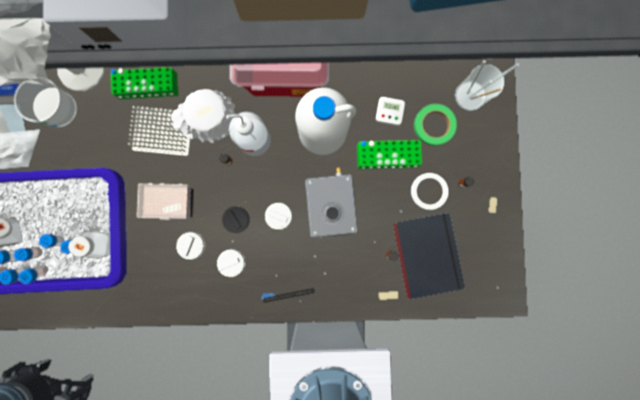

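In the top view four things are shaped like the cap: black (235,219), and white (190,245), (231,263) and (278,215). The black one fits the description. The grey reservoir is at (331,207), with its neck near (333,213). Next I measure these and confirm the cap in one enlarged crop.

```bash
python3 - <<'E'
from h import *
import pickle
D=pickle.load(open("d.pkl","rb"));c=D["top"];im=c["img"];g=im.max(2)
P=cloud(c)
# cap by height from depth
m=np.zeros((400,640),bool);m[195:245,212:258]=True
a=m&(P[...,2]>.017)&(c["z_map"]>0)
b=m&(P[...,2]>.038)
for n,s in(("cap",a),("bar",b)):
    p=P[s];print(n,s.sum(),p[:,:2].min(0),p[:,:2].max(0),np.median(p,0),p[:,2].max())
p=P[b][:,:2];(cx,sz,an)=cv2.minAreaRect(p.astype(np.float32)*1000);print(cx,sz,an)
w,V=np.linalg.eigh(np.cov(p.T));print("bar dir deg",np.degrees(np.arctan2(V[1,1],V[0,1])))
m[:]=False;m[165:245,295:365]=True
a=m&(P[...,2]>.082)&(P[...,2]<.12)
p=P[a];print("neck",a.sum(),p[:,:2].min(0),p[:,:2].max(0),np.median(p,0),p[:,2].max())
for (u,v,z) in((235,219,.026),(332.5,213,.097)): print(ray(c,u,v,z))
t=cv2.resize(im[170:260,165:375],(800,343),interpolation=cv2.INTER_CUBIC)
s=D["scene"]["img"];s=cv2.resize(s[150:280,210:390],(346,250),interpolation=cv2.INTER_CUBIC)
o=np.zeros((593,800,3),np.uint8);o[:343]=t;o[343:,:346]=s;save("crop.png",o)
E
```

```text
cap 554 [0.4728341 0.2044634] [0.54143689 0.27338463] [0.50764435 0.23538736 0.02755713] 0.05852342751607886
bar 138 [0.48335172 0.02318989] [0.53253241 0.25615325] [0.50671864 0.23688087 0.05218313] 1.099126430043182
(487.87615966796875, 143.61090087890625) (236.68359375, 44.86872100830078) 78.01956176757812
bar dir deg 81.35685711901444
neck 311 [ 0.48716641 -0.04410013] [0.54439852 0.01314653] [ 0.514689   -0.014673    0.09189027] 0.10248506284091596
[0.50964301 0.23823698 0.026     ]
[ 0.51670906 -0.01527992  0.097     ]
```

View pics/crop.png

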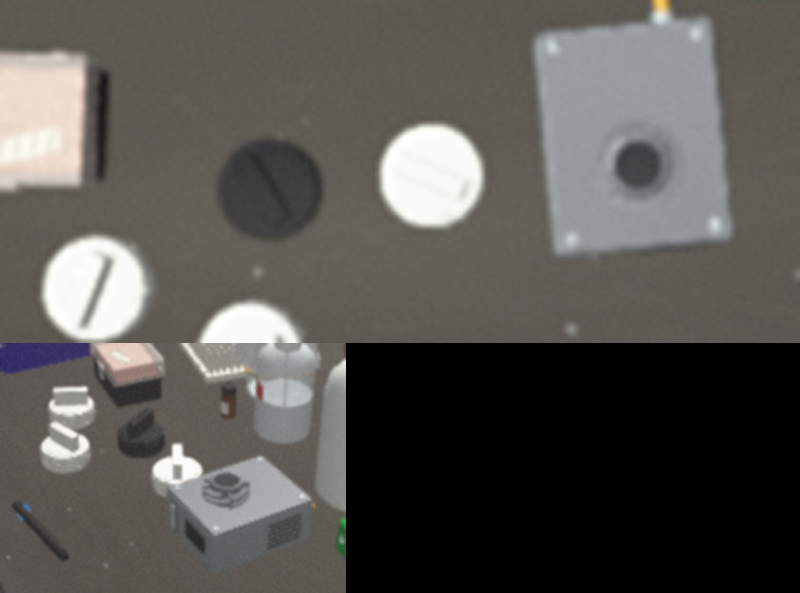

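Confirmed: the black one has an open-side-down cap body and a bar grip. The bar runs from (250,150) to (290,220) in the crop, which is about 30° in world. I'm moving above it for a close look.

Emit:
{"fn": "servo_tool", "kwargs": {
  "series": "-1 -0.13 -0.058 0 0 0 -16; -1 -0.39 -0.173 0.02 0 0 -50; -1 -0.39 -0.173 0.02 0 0 -50; -1 -0.39 -0.173 0.02 0 0 -50; -1 -0.39 -0.173 0.02 0 0 -50; -1 -0.39 -0.173 0.02 0 0 -50; -1 -0.39 -0.173 0.02 0 0 -50; -1 -0.39 -0.173 0.02 0 0 -50; -1 -0.39 -0.173 0.02 0 0 -50; -1 -0.39 -0.173 0.02 0 0 -50; -1 -0.39 -0.173 0.02 0 0 -50; -1 -0.39 -0.173 0.02 0 0 -50"
}}

```text
time_s: 1.1
eef_pos: [0.5104, 0.2343, 0.2356]
eef_rot: [0.0, -0.251, 0.968, -0.001]
wrist_force: [-0.0, -0.0, 0.6]
opening: 1.002
grasp_force: 0.0
```

Emit:
{"fn": "servo_tool", "kwargs": {
  "series": "-1 0 0 0 0 0 0; -1 0 0 0 0 0 0; -1 0 0 0 0 0 0"
}}

```text
time_s: 1.35
eef_pos: [0.5053, 0.2404, 0.236]
eef_rot: [-0.0, -0.255, 0.967, 0.0]
wrist_force: [-1.1, -0.5, 0.6]
opening: 1.002
grasp_force: 0.0
```

```bash
cat > cap.py <<'E'
from h import *
c=cam("wrist");P=cloud(c);o=obs();im=c["img"]
d=np.hypot(P[...,0]-.508,P[...,1]-.238)<.05
dark=(im.max(2)<75)
ok=c["z_map"]>0
a=d&ok&dark&(P[...,2]>.018)&(P[...,2]<.06)
b=d&ok&(P[...,2]>.042)&(P[...,2]<.06)
for n,s in(("cap",a),("bar",b)):
    p=P[s][:,:2].astype(np.float32)*1000;(cc,r)=cv2.minEnclosingCircle(p) if len(p) else (0,0)
    print(n,len(p),cc,r,cv2.minAreaRect(p),np.median(P[s][:,2]))
p=P[b][:,:2];w,V=np.linalg.eigh(np.cov(p.T));ang=np.degrees(np.arctan2(V[1,1],V[0,1]));print("bar deg",ang,p.mean(0))
Rm=Rt(o);print(o["time_s"],o["eef_pos"],o["q"].round(3),"toolx deg",np.degrees(np.arctan2(Rm[1,0],Rm[0,0])),o["wrist_force"])
print("tool shift", Rm.T@(np.r_[p.mean(0),.056]-o["eef_pos"]))
save("w1.png",im)
E
python3 cap.py
```

```text
cap 3497 (507.2657470703125, 240.66119384765625) 35.35388946533203 ((506.65966796875, 240.4328155517578), (68.69042205810547, 69.61835479736328), 18.966373443603516) 0.02732855256265232
bar 804 (507.60064697265625, 240.77357482910156) 26.346467971801758 ((507.7918395996094, 240.52783203125), (52.432518005371094, 13.914046287536621), 30.994592666625977) 0.052537022618561885
bar deg -149.55259054428203 [0.50643636 0.23977515]
1.4 [0.50525915 0.24061907 0.23621418] [ 0.232  0.166  1.666  0.     1.31  -1.854] toolx deg -150.45078378234138 [-0.02804945 -0.0934811   1.06877398]
tool shift [-0.00067227 -0.00138304  0.18021344]
```

View pics/w1.png

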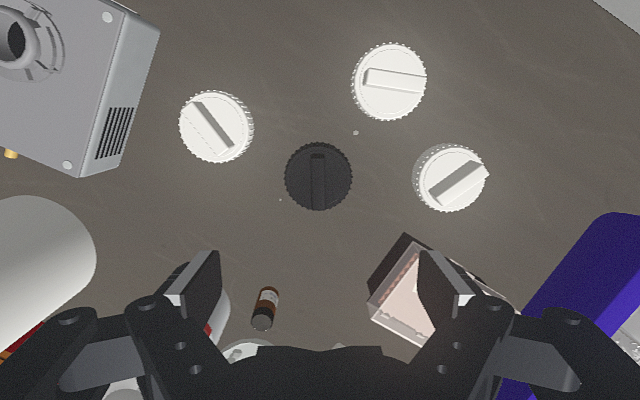

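The wrist view shows the black cap at (318,176), with its bar already in line with the tool (0.9° off). A vial is at (265,308), clear of the descent. I'm going down to grasp.

Emit:
{"fn": "servo_tool", "kwargs": {
  "series": "-1 -0.001 -0.001 0.04 0 0 -1; -1 -0.001 -0.001 0.08 0 0 -1; -1 -0.001 -0.001 0.12 0 0 -1; -1 -0.001 -0.001 0.15 0 0 -1; -1 -0.001 -0.001 0.17 0 0 -1; -1 -0.001 -0.001 0.179 0 0 -1; -1 -0.001 -0.001 0.179 0 0 -1; -1 -0.001 -0.001 0.179 0 0 -1"
}}

```text
time_s: 2.07
eef_pos: [0.5077, 0.2399, 0.058]
eef_rot: [0.0, -0.263, 0.965, -0.0]
wrist_force: [-0.5, 0.4, 0.3]
opening: 1.003
grasp_force: 0.0
```

Emit:
{"fn": "servo_tool", "kwargs": {
  "series": "1 0 0 0 0 0 0; 1 0 0 0 0 0 0; 1 0 0 0 0 0 0; 1 0 0 0 0 0 0; 1 0 0 0 0 0 0; 1 0 0 0 0 0 0; 1 0 0 0 0 0 0; 1 0 0 0 0 0 0"
}}

```text
time_s: 2.73
eef_pos: [0.5082, 0.2392, 0.0579]
eef_rot: [0.001, -0.263, 0.965, -0.0]
wrist_force: [-0.5, -0.1, 5.9]
opening: 0.146
grasp_force: 59.6
```

Emit:
{"fn": "servo_tool", "kwargs": {
  "series": "1 0 0 -0.01 0 0 0; 1 0 0 -0.03 0 0 0; 1 0 0 -0.06 0 0 0; 1 0 0 -0.1 0 0 0; 1 0.01 -0.02 -0.13 0 0 0; 1 0.02 -0.04 -0.155 0 0 0; 1 0.035 -0.065 -0.16 0 0 0; 1 0.05 -0.09 -0.16 0 0 0; 1 0.06 -0.11 -0.16 0 0 0; 1 0.06 -0.11 -0.16 0 0 0; 1 0.06 -0.11 -0.16 0 0 0; 1 0.06 -0.11 -0.16 0 0 0"
}}

```text
time_s: 3.73
eef_pos: [0.5114, 0.1142, 0.2173]
eef_rot: [-0.0, -0.262, 0.965, 0.0]
wrist_force: [-0.0, -0.0, -2.1]
opening: 0.146
grasp_force: 58.9
```

```bash
python3 - <<'E'
from h import *
c=cam("wrist");P=cloud(c);o=obs();im=c["img"]
d=np.hypot(P[...,0]-.516,P[...,1]+.015)<.045
for lo,hi in((.093,.105),(.088,.105),(.075,.105)):
    s=d&(c["z_map"]>0)&(P[...,2]>lo)&(P[...,2]<hi);p=P[s][:,:2].astype(np.float32)*1000
    if len(p)>5: print(lo,len(p),cv2.minEnclosingCircle(p),p.min(0),p.max(0),np.median(P[s][:,2]))
save("w2.png",im)
print(o["time_s"],o["eef_pos"],o["wrist_force"],o["torque"],o["grasp_force"],o["opening"])
E
```

```text
0.093 1315 ((515.2015380859375, -12.587099075317383), 29.13490104675293) [487.20535 -40.74092] [542.59753   14.879186] 0.09654219230187083
0.088 3362 ((515.2185668945312, -13.35694408416748), 30.04788589477539) [485.96024 -43.12454] [545.17914   16.482182] 0.0919638141972922
0.075 4703 ((515.5925903320312, -13.243155479431152), 30.07785415649414) [485.94016 -43.12454] [545.4984    16.482182] 0.09049713412055468
3.7833 [0.5113856  0.11454888 0.21720706] [-1.02431447 -0.64132203 -0.71092859] [ 0.03169449  0.0186229  -0.00550275] 58.858702182769775 0.1517718941385552
```

View pics/w2.png

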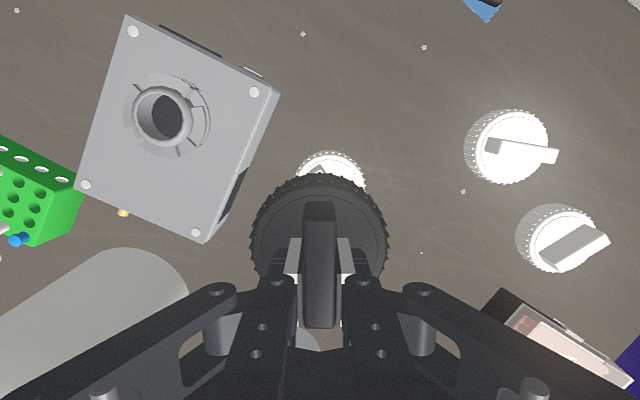

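The wrist view shows the neck at (163,115) unobstructed, and the bar seated squarely between the pads. I'm carrying the cap over the neck while turning it clockwise in the air, so the last joint has room for the backward turn.

Emit:
{"fn": "servo_tool", "kwargs": {
  "series": "1 0.01 -0.018 0 0 0 7; 1 0.025 -0.046 0 0 0 14; 1 0.04 -0.074 0 0 0 21; 1 0.053 -0.098 0 0 0 28; 1 0.061 -0.113 0 0 0 35; 1 0.0615 -0.1135 0 0 0 42; 1 0.0615 -0.1135 0 0 0 49; 1 0.0615 -0.1135 0 0 0 56; 1 0.0615 -0.1135 0 0 0 63; 1 0.0615 -0.1135 0 0 0 70; 1 0.0615 -0.1135 0 0 0 77; 1 0.0615 -0.1135 0 0 0 84"
}}

```text
time_s: 4.78
eef_pos: [0.5162, -0.0139, 0.2171]
eef_rot: [-0.0, 0.452, 0.892, 0.0]
wrist_force: [-1.2, 0.5, -1.1]
opening: 0.144
grasp_force: 58.9
```

Emit:
{"fn": "servo_tool", "kwargs": {
  "series": "1 0 0 0.01 0 0 7; 1 0 0 0.02 0 0 14; 1 0 0 0.03 0 0 21; 1 0 0 0.04 0 0 28; 1 0 0 0.05 0 0 33; 1 0 0 0.055 0 0 36; 1 0 0 0.055 0 0 36; 1 0 0 0.055 0 0 36"
}}

```text
time_s: 5.45
eef_pos: [0.516, -0.0142, 0.162]
eef_rot: [-0.001, 0.703, 0.711, -0.0]
wrist_force: [0.3, 0.6, -1.2]
opening: 0.144
grasp_force: 58.9
```

```bash
python3 - <<'E'
from h import *
o=obs();Rm=Rt(o)
print(o["time_s"],o["eef_pos"],Rm.round(3).tolist(),o["q"].round(3),o["wrist_force"],o["torque"])
print("tool shift to neck",Rm.T@(np.array([.516,-.0145,.15])-o["eef_pos"]))
c=cam("scene");save("s1.png",cv2.resize(c["img"][180:320,260:440],(720,560),interpolation=cv2.INTER_CUBIC))
E
```

```text
5.45 [ 0.51602626 -0.01416233  0.16195938] [[-0.011, 1.0, -0.001], [1.0, 0.011, 0.0], [0.0, -0.001, -1.0]] [-0.258  0.159  1.837  0.     1.147 -0.269] [ 0.28439448  0.64342311 -1.22190461] [-0.03023824  0.01976181  0.02055123]
tool shift to neck [-3.42695669e-04 -1.72183372e-05  1.19592569e-02]
```

View pics/s1.png

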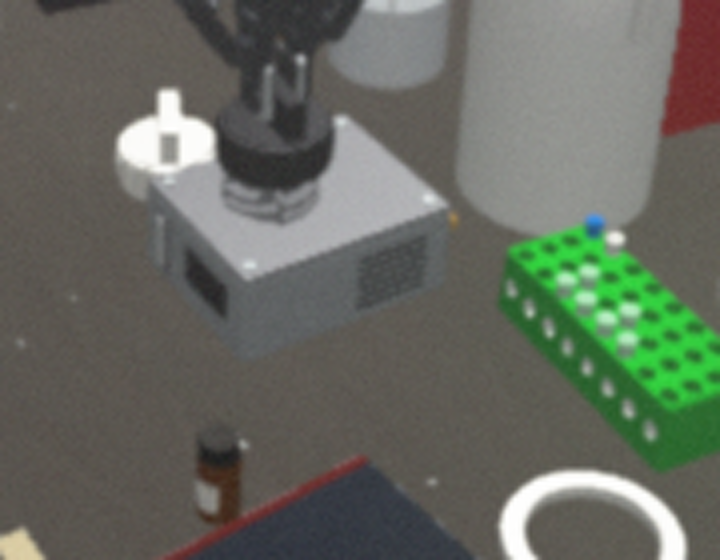

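The scene view shows the cap sitting centrally over the neck (about (275,180)), a few mm above it. I'm lowering it gently.

Emit:
{"fn": "servo_tool", "kwargs": {
  "series": "1 0 0 0.003 0 0 0; 1 0 0 0.006 0 0 0; 1 0 0 0.008 0 0 0; 1 0 0 0.009 0 0 0; 1 0 0 0.010 0 0 0; 1 0 0 0.010 0 0 0"
}}

```text
time_s: 6.0
eef_pos: [0.516, -0.0152, 0.1521]
eef_rot: [-0.0, 0.704, 0.71, -0.0]
wrist_force: [-0.5, -0.1, -0.7]
opening: 0.144
grasp_force: 58.9
```

Emit:
{"fn": "servo_tool", "kwargs": {
  "series": "1 0 0 0.001 0 0 0; 1 0 0 0.001 0 0 0; 1 0 0 0.002 0 0 0; 1 0 0 0.002 0 0 0"
}}

```text
time_s: 6.33
eef_pos: [0.5159, -0.015, 0.15]
eef_rot: [-0.0, 0.704, 0.71, -0.0]
wrist_force: [-0.1, 0.8, -2.0]
opening: 0.147
grasp_force: 58.9
```

Emit:
{"fn": "servo_tool", "kwargs": {
  "series": "1 0 0 0.001 0 0 0; 1 0 0 0.001 0 0 0"
}}

```text
time_s: 6.5
eef_pos: [0.516, -0.015, 0.1493]
eef_rot: [-0.0, 0.704, 0.71, 0.0]
wrist_force: [-1.0, 0.9, -0.1]
opening: 0.148
grasp_force: 59.1
```

Emit:
{"fn": "servo_tool", "kwargs": {
  "series": "1 0 0 0.001 0 0 0; 1 0 0 0.001 0 0 0"
}}

```text
time_s: 6.67
eef_pos: [0.5162, -0.0151, 0.1487]
eef_rot: [-0.0, 0.704, 0.71, 0.0]
wrist_force: [-1.4, 1.2, 4.2]
opening: 0.146
grasp_force: 59.7
```

Emit:
{"fn": "servo_tool", "kwargs": {
  "series": "1 0 0 0.0005 0 0 0; 1 0 0 0.0005 0 0 0; 1 0 0 0.0005 0 0 0"
}}

```text
time_s: 6.92
eef_pos: [0.5163, -0.0151, 0.1485]
eef_rot: [0.0, 0.704, 0.71, 0.0]
wrist_force: [-3.1, 1.7, 6.6]
opening: 0.15
grasp_force: 60.0
```

Contact: about 6 N at a cap height near 19.5 mm. I'll turn backward slowly, following the rise.

Emit:
{"fn": "servo_tool", "kwargs": {
  "series": "1 0 -0.0002 -0.0002 0 0 -2; 1 0 -0.0002 -0.0003 0 0 -4; 1 0 -0.0002 -0.0005 0 0 -6; 1 0 -0.0002 -0.0007 0 0 -8; 1 0 -0.0002 -0.0007 0 0 -8"
}}

```text
time_s: 7.33
eef_pos: [0.5157, -0.0146, 0.1485]
eef_rot: [-0.001, 0.653, 0.758, 0.0]
wrist_force: [-2.4, 4.5, 3.0]
opening: 0.15
grasp_force: 59.4
```

```bash
cat > st.py <<'E'
from h import *
o=obs();Rm=Rt(o)
print(o["time_s"],o["eef_pos"].round(4),"yaw",np.degrees(np.arctan2(Rm[1,0],Rm[0,0])).round(2),"tilt",Rm[:2,2].round(4),"F",o["wrist_force"].round(1),"T",o["torque"].round(2),"q6",o["q"][5].round(2))
E
python3 st.py
```

```text
7.3333 [ 0.5157 -0.0146  0.1485] yaw 98.51 tilt [-0.0005  0.001 ] F [-2.4  4.5  3. ] T [0.8  0.54 0.01] q6 -0.41
```

Emit:
{"fn": "servo_tool", "kwargs": {
  "series": "1 0.0003 -0.0002 0 0 0 -2; 1 0.0003 -0.0002 0 0 0 -4; 1 0.0003 -0.0002 -0.0002 0 0 -6; 1 0.0003 -0.0002 -0.0003 0 0 -8; 1 0.0003 -0.0002 -0.0003 0 0 -8"
}}

```text
time_s: 7.75
eef_pos: [0.5159, -0.0145, 0.149]
eef_rot: [-0.0, 0.599, 0.801, 0.0]
wrist_force: [-1.6, 4.7, 3.4]
opening: 0.153
grasp_force: 59.6
```

Emit:
{"fn": "servo_tool", "kwargs": {
  "series": "1 0.0002 0 -0.0001 0 0 -2; 1 0.0002 0 -0.0002 0 0 -4; 1 0.0002 0 -0.0003 0 0 -6; 1 0.0002 0 -0.0004 0 0 -8; 1 0.0002 0 -0.0004 0 0 -8"
}}

```text
time_s: 8.17
eef_pos: [0.5158, -0.0147, 0.1495]
eef_rot: [0.0, 0.542, 0.841, 0.0]
wrist_force: [-1.0, 2.5, 4.5]
opening: 0.15
grasp_force: 59.7
```

```bash
python3 st.py
```

```text
8.1667 [ 0.5158 -0.0147  0.1495] yaw 114.42 tilt [ 0.0004 -0.    ] F [-1.   2.5  4.5] T [0.64 0.53 0.07] q6 -0.68
```

Emit:
{"fn": "servo_tool", "kwargs": {
  "series": "1 0.0002 0 -0.0002 0 0 -2; 1 0.0002 0 -0.0003 0 0 -4; 1 0.0002 0 -0.0005 0 0 -6; 1 0.0002 0 -0.0005 0 0 -6"
}}

```text
time_s: 8.5
eef_pos: [0.5158, -0.0149, 0.1497]
eef_rot: [0.0, 0.497, 0.868, -0.0]
wrist_force: [-1.1, 0.9, 1.3]
opening: 0.15
grasp_force: 59.2
```

Emit:
{"fn": "servo_tool", "kwargs": {
  "series": "1 0 0 -0.0002 0 0 -2; 1 0 0 -0.0003 0 0 -4; 1 0 0 -0.0005 0 0 -6; 1 0 0 -0.0005 0 0 -6"
}}

```text
time_s: 8.83
eef_pos: [0.5159, -0.015, 0.15]
eef_rot: [0.001, 0.451, 0.892, -0.0]
wrist_force: [-0.4, 0.3, -1.4]
opening: 0.145
grasp_force: 58.9
```

The load is gone, so the cap has come off the flight. I'll lower it gently here to feel for the drop.

Emit:
{"fn": "servo_tool", "kwargs": {
  "series": "1 0 0 0.001 0 0 0; 1 0 0 0.002 0 0 0; 1 0 0 0.002 0 0 0"
}}

```text
time_s: 9.08
eef_pos: [0.516, -0.0149, 0.1487]
eef_rot: [0.0, 0.451, 0.892, -0.0]
wrist_force: [-0.5, 0.4, 4.4]
opening: 0.149
grasp_force: 59.8
```

Emit:
{"fn": "servo_tool", "kwargs": {
  "series": "1 0 0 0.001 0 0 0; 1 0 0 0.0015 0 0 0; 1 0 0 0.0015 0 0 0"
}}

```text
time_s: 9.33
eef_pos: [0.5151, -0.0142, 0.1461]
eef_rot: [-0.001, 0.451, 0.893, 0.0]
wrist_force: [-1.1, 1.7, -1.2]
opening: 0.146
grasp_force: 58.9
```

Emit:
{"fn": "servo_tool", "kwargs": {
  "series": "1 0 0 0.001 0 0 0; 1 0 0 0.0015 0 0 0; 1 0 0 0.0015 0 0 0"
}}

```text
time_s: 9.58
eef_pos: [0.5153, -0.0142, 0.1448]
eef_rot: [-0.0, 0.451, 0.893, 0.0]
wrist_force: [-1.4, 3.4, -1.2]
opening: 0.145
grasp_force: 58.9
```

```bash
python3 st.py
```

```text
9.5833 [ 0.5153 -0.0142  0.1448] yaw 126.43 tilt [-0.0007  0.0007] F [-1.4  3.4 -1.2] T [0.69 0.13 0.03] q6 -0.89
```

Emit:
{"fn": "servo_tool", "kwargs": {
  "series": "1 0.0003 0.0001 0.001 0 0 0; 1 0.0003 0.0001 0.0015 0 0 0; 1 0.0003 0.0001 0.0015 0 0 0"
}}

```text
time_s: 9.83
eef_pos: [0.5154, -0.014, 0.1436]
eef_rot: [-0.0, 0.451, 0.893, 0.0]
wrist_force: [-1.6, 3.2, -0.4]
opening: 0.151
grasp_force: 59.1
```

Emit:
{"fn": "servo_tool", "kwargs": {
  "series": "1 0 0 0.0005 0 0 0; 1 0 0 0.001 0 0 0; 1 0 0 0.001 0 0 0"
}}

```text
time_s: 10.08
eef_pos: [0.5154, -0.014, 0.1426]
eef_rot: [-0.0, 0.451, 0.893, 0.0]
wrist_force: [-0.3, 3.9, 0.2]
opening: 0.144
grasp_force: 59.0
```

Emit:
{"fn": "servo_tool", "kwargs": {
  "series": "1 0.0003 0.0002 0.0005 0 0 0; 1 0.0003 0.0002 0.001 0 0 0; 1 0.0003 0.0002 0.001 0 0 0"
}}

```text
time_s: 10.33
eef_pos: [0.5155, -0.0139, 0.1415]
eef_rot: [0.0, 0.451, 0.893, -0.0]
wrist_force: [-0.6, 2.7, -0.4]
opening: 0.145
grasp_force: 59.1
```

Emit:
{"fn": "servo_tool", "kwargs": {
  "series": "1 0 0 0.0005 0 0 0; 1 0 0 0.001 0 0 0; 1 0 0 0.001 0 0 0"
}}

```text
time_s: 10.58
eef_pos: [0.5156, -0.0139, 0.141]
eef_rot: [0.0, 0.451, 0.893, -0.0]
wrist_force: [-1.8, 3.3, 3.7]
opening: 0.145
grasp_force: 59.4
```

Bottomed at cap height of about 12 mm, so it's in the thread start. Now I turn forward, following the pitch down.

Emit:
{"fn": "servo_tool", "kwargs": {
  "series": "1 0.0002 0.0001 0.0001 0 0 2; 1 0.0002 0.0001 0.0003 0 0 4; 1 0.0002 0.0001 0.0005 0 0 6; 1 0.0002 0.0001 0.0006 0 0 8; 1 0.0002 0.0001 0.0006 0 0 8"
}}

```text
time_s: 11.0
eef_pos: [0.5156, -0.0139, 0.1403]
eef_rot: [0.0, 0.512, 0.859, -0.0]
wrist_force: [-2.1, 1.8, 3.0]
opening: 0.148
grasp_force: 59.5
```

```bash
python3 st.py
```

```text
11.0 [ 0.5156 -0.0139  0.1403] yaw 118.38 tilt [ 0.0003 -0.0005] F [-2.1  1.8  3. ] T [ 0.38  0.47 -0.07] q6 -0.75
```

Good: it's sinking with the pitch, at 3 N down and almost no torque.

Emit:
{"fn": "servo_tool", "kwargs": {
  "series": "1 0 -0.0001 0.0002 0 0 3; 1 0 -0.0001 0.0005 0 0 6; 1 0 -0.0001 0.0007 0 0 9; 1 0 -0.0001 0.0009 0 0 12; 1 0 -0.0001 0.0012 0 0 15; 1 0 -0.0001 0.0012 0 0 15"
}}

```text
time_s: 11.5
eef_pos: [0.5156, -0.0138, 0.1391]
eef_rot: [0.0, 0.62, 0.785, 0.0]
wrist_force: [-1.2, 1.9, 3.0]
opening: 0.144
grasp_force: 59.5
```

```bash
python3 st.py
```

```text
11.5 [ 0.5156 -0.0138  0.1391] yaw 103.4 tilt [ 0.0005 -0.0003] F [-1.2  1.9  3. ] T [ 0.39  0.39 -0.13] q6 -0.49
```

Emit:
{"fn": "servo_tool", "kwargs": {
  "series": "1 0 0 0.0002 0 0 3; 1 0 0 0.0005 0 0 6; 1 0 0 0.0007 0 0 9; 1 0 0 0.0009 0 0 12; 1 0 0 0.0012 0 0 15; 1 0 0 0.0012 0 0 15"
}}

```text
time_s: 12.0
eef_pos: [0.5155, -0.0138, 0.1379]
eef_rot: [0.0, 0.716, 0.698, 0.0]
wrist_force: [-2.2, 2.6, 4.8]
opening: 0.151
grasp_force: 59.6
```

Emit:
{"fn": "servo_tool", "kwargs": {
  "series": "1 0 0 0.0002 0 0 3; 1 0 0 0.0005 0 0 6; 1 0 0 0.0007 0 0 9; 1 0 0 0.0009 0 0 12; 1 0 0 0.0012 0 0 15; 1 0 0 0.0012 0 0 15"
}}

```text
time_s: 12.5
eef_pos: [0.5156, -0.0138, 0.1368]
eef_rot: [0.0, 0.801, 0.598, 0.0]
wrist_force: [-1.1, 2.3, 5.0]
opening: 0.15
grasp_force: 59.7
```

```bash
python3 st.py
```

```text
12.5 [ 0.5156 -0.0138  0.1368] yaw 73.51 tilt [ 0.0006 -0.0002] F [-1.1  2.3  5. ] T [ 0.4   0.41 -0.13] q6 0.03
```

Emit:
{"fn": "servo_tool", "kwargs": {
  "series": "1 0 0 0.0001 0 0 2; 1 0 0 0.0002 0 0 4; 1 0 0 0.0003 0 0 6; 1 0 0 0.0005 0 0 8; 1 0 0 0.0005 0 0 8"
}}

```text
time_s: 12.92
eef_pos: [0.5156, -0.0138, 0.1362]
eef_rot: [0.0, 0.841, 0.542, 0.0]
wrist_force: [-0.8, 2.3, 3.8]
opening: 0.144
grasp_force: 59.6
```

```bash
python3 st.py
```

```text
12.9167 [ 0.5156 -0.0138  0.1362] yaw 65.58 tilt [ 0.0007 -0.0003] F [-0.8  2.3  3.8] T [ 0.4   0.27 -0.06] q6 0.17
```

Emit:
{"fn": "servo_tool", "kwargs": {
  "series": "1 0 0 0.0001 0 0 1; 1 0 0 0.0002 0 0 2; 1 0 0 0.0002 0 0 3; 1 0 0 0.0003 0 0 4; 1 0 0 0.0003 0 0 4"
}}

```text
time_s: 13.33
eef_pos: [0.5156, -0.0137, 0.1359]
eef_rot: [0.0, 0.86, 0.511, 0.0]
wrist_force: [-0.8, 0.9, 5.5]
opening: 0.147
grasp_force: 59.8
```

```bash
python3 st.py
```

```text
13.3333 [ 0.5156 -0.0137  0.1359] yaw 61.4 tilt [ 0.0006 -0.0002] F [-0.8  0.9  5.5] T [0.34 0.32 0.04] q6 0.24
```

Emit:
{"fn": "servo_tool", "kwargs": {
  "series": "1 0 0 0.0001 0 0 1; 1 0 0 0.0001 0 0 2; 1 0 0 0.0002 0 0 3; 1 0 0 0.0002 0 0 3"
}}

```text
time_s: 13.67
eef_pos: [0.5156, -0.0135, 0.1358]
eef_rot: [0.0, 0.873, 0.489, 0.0]
wrist_force: [-1.3, 2.5, 6.1]
opening: 0.147
grasp_force: 60.5
```

```bash
python3 st.py
```

```text
13.6667 [ 0.5156 -0.0135  0.1358] yaw 58.49 tilt [ 0.0005 -0.0001] F [-1.3  2.5  6.1] T [0.57 0.28 0.75] q6 0.29
```

Torque jumped to 0.75 N m, so that's the end stop. I'm easing the wind-up off at once, then releasing.

Emit:
{"fn": "servo_tool", "kwargs": {
  "series": "1 0 0 -0.0003 0 0 -2.2; 1 0 0 -0.0005 0 0 -2.2; 1 0 0 -0.0005 0 0 -2.2"
}}

```text
time_s: 13.92
eef_pos: [0.5155, -0.0136, 0.1359]
eef_rot: [0.0, 0.863, 0.504, 0.0]
wrist_force: [0.0, 2.6, 1.9]
opening: 0.15
grasp_force: 59.3
```

```bash
python3 st.py
```

```text
13.9167 [ 0.5155 -0.0136  0.1359] yaw 60.6 tilt [0.0005 0.0002] F [0.  2.6 1.9] T [ 0.53 -0.04  0.13] q6 0.26
```

Emit:
{"fn": "servo_tool", "kwargs": {
  "series": "-1 0 0 0 0 0 0; -1 0 0 0 0 0 0; -1 0 0 0 0 0 0; -1 0 0 0 0 0 0; -1 0 0 0 0 0 0; -1 0 0 0 0 0 0; -1 0 0 -0.01 0 0 0; -1 0 0 -0.04 0 0 0; -1 0 0 -0.08 0 0 0; -1 0 0 -0.11 0 0 0; -1 0 0 -0.12 0 0 0; -1 0 0 -0.12 0 0 0"
}}

```text
time_s: 14.92
eef_pos: [0.5173, -0.0141, 0.2603]
eef_rot: [0.003, 0.863, 0.505, 0.003]
wrist_force: [1.0, -0.9, -0.7]
opening: 1.003
grasp_force: 0.0
```

```bash
python3 st.py; python3 - <<'E'
from h import *
c=cam("wrist");P=cloud(c);im=c["img"]
d=np.hypot(P[...,0]-.516,P[...,1]+.0145)<.045
for lo,hi in((.098,.11),(.125,.14)):
    s=d&(P[...,2]>lo)&(P[...,2]<hi);p=P[s][:,:2].astype(np.float32)*1000
    A=np.c_[P[s][:,:2]-P[s][:,:2].mean(0),np.ones(s.sum())];k=np.linalg.lstsq(A,P[s][:,2],rcond=None)[0]
    print(len(p),cv2.minEnclosingCircle(p),np.median(P[s][:,2]),"slope",k[:2])
save("w3.png",im)
E
```

```text
14.9167 [ 0.5173 -0.0141  0.2603] yaw 60.65 tilt [ 0.0074 -0.002 ] F [ 1.  -0.9 -0.7] T [ 0.01  0.01 -0.04] q6 0.26
3752 ((515.212158203125, -12.748974800109863), 35.53584671020508) 0.10509492157450837 slope [-0.00760666 -0.0092271 ]
1124 ((515.7291259765625, -12.6524658203125), 25.954072952270508) 0.13062251547289863 slope [ 0.00645457 -0.01318823]
```

View pics/w3.png

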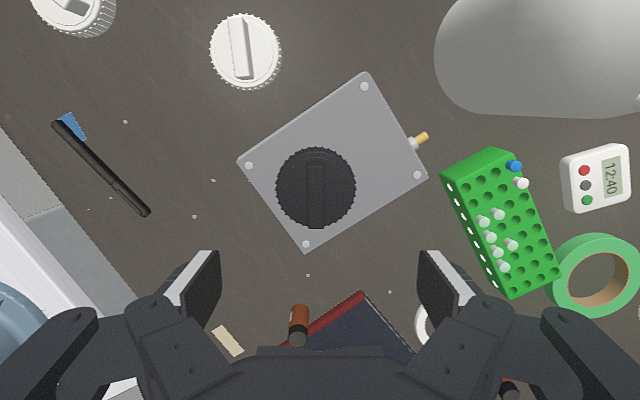

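The cap is at (316,187), level on the neck. Corrected for camera bias its height is 6.8–7.0 mm over the rim, which matches the end stop. The gripper is clear of everything and the bystanders I can see look untouched, so I'm handing in.

```bash
python3 -c "
from bench import ctrl
print(ctrl.hand_in())"
```

```text
the job is handed in; nothing more can be done
None
```

The black cap is screwed onto the reservoir neck up against its end stop and released, about 6.9 mm above the rim. It took about 15 s of robot time and the job is handed in; no verdict came back. Torque briefly reached 0.75 N m at the stop (0.2 would have been plenty), by my estimate about 27 N against the 40 N limit.

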